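Gauge the inside depth of a glazed pot

ROBOT

A 6-joint arm with a two-finger parallel gripper is mounted at the origin on the work surface. World frame = base frame: x ahead of the robot, y to its left, z up, the work surface at z = 0. Lengths are in m, angles in rad, forces in N, time in s.
With the tool pointing down it reaches from about 0.275 to 0.75 m from the base axis. Payload 10.2 kg.
Tool frame: the origin (TCP) lies at the very end of the fingers, on their centre line; the grasp point (between the pads) lies 19 mm behind it; z points along the fingers, y is the direction in which the jaws open and shut (so a half turn about z gives the same grasp; the last joint's range is limited). The gripper opens to 85 mm and grips with 20 to 120 N. Pads are 22 mm wide; open, the fingers measure 114 mm over their backs; the gripper's body (76 mm by 85 mm) begins 54 mm behind the grasp point. The pads swing forward as they close: fully open they stand 13 mm farther back than shut.
Start: joints at [0.89, 0.313, 1.498, -0, 1.331, -0.223], TCP at [0.232, 0.471, 0.231] pointing down, gripper open.
Joint ranges: [-2.94, 2.94], [-0.97, 2.17], [0.19, 2.56], [-1.23, 4.37], [0.02, 3.11], [-2.88, 2.88]. Speed limits (rad/s): [2.39, 2.39, 3.01, 3.14, 3.14, 3.14].

INTERFACE

Orientations are given as a rotation vector (axis times angle).
In Python, from bench import observe, read_camera, finish_job gives the robot as it stands. The module is installed in compiled form; this text tells all that it offers.
- The arm moves only by the tool jog_arm, never from a script. Its argument "rows" is a list of rows, each a list of 6 numbers: the shift along the tool's x, y, z in cm, then the turn, a rotation vector about the tool's x, y, z in rad. In form: [[x, y, z, rx, ry, rz], ...]. A call has exactly 8 rows; each row is the pose to reach, as a shift and turn from the pose commanded when the call began, along the tool's axes at that moment; what a row does not reach only later rows make up. A row lasts 1/10 s, in which the tool goes at most 50 mm and 8.59 degrees, less where a joint would pass 70% of its speed; a pose out of reach is approached as far as the arm can. A call with a gripper value outside its range is refused whole. "fingers" is the opening, from 0 (shut) to 1 (fully open), set as the call begins (left out, the last holds). The fingers move at their own pace and stop on an object; "newtons" is the grip in N (left out, the last holds). Time passes only in rows, so rows that repeat a pose let the fingers close, or fill a call up. It gives the time, the measured TCP pose, the force and the opening at its end, in the units of the state.
- observe(): the state, without advancing time (a new reading comes with each control period).
- read_camera(name): name is "scene" or "top" or "wrist"; returns a dict with "color" (420x560x3 uint8, red, green, blue), "fovy" (degrees; the focal length in pixels is half the picture's height over the tangent of half this angle, whatever the lens; pixels are square), "cx", "cy" (the principal point, pixels), "cam_to_world" (4x4, takes a point from camera to world coordinates). Camera axes: x right, y down, z forward; pixel columns grow to the right and rows downward; lengths in m; the calibration is good to about 2 mm. A picture is of the moment at which its call begins. There is no depth.
- finish_job(): hands the job in, once; it reports no verdict.
The state is a dict: "time": time; "joints": joint angles; "qd": joint speeds; "effort": joint torques, N m; "position": TCP position; "eef_rot": TCP orientation; "wrist_force": force on the tool from outside, world axes, zero at the start; "torque": the same for the moment, N m; "gripper_width": opening from 0.0 (shut) to 1.0 (fully open).
Only numpy, scipy, OpenCV 4.12 (cv2) and the standard library are available. Lean on these libraries where they do the work, as an engineer would, in place of code of your own. Each camera call takes 0.05 s, during which the arm holds its last target.

TASK

Measure how deep the pot is: take the black grip bar on top of the depth gauge's rod, lower the rod into the pot until its foot rests lightly on the inside bottom (you have to feel for it; do not force it), then turn the bar clockwise to its stop to lock the slide at that height, and let go with the foot still touching. Leave the pot and everything around it where it is.

Things in the scene. Friction and masses are not known exactly. Their poses are not given: they have to be found in the camera images.
- gauge: Bench depth gauge, bolted down: dark steel base plate 220 x 330 x 8 mm, steel column and a grey arm that carries the upright measuring rod over the pot. Origin on the bench directly under the rod's axis, z up. The column (34 mm thick, top 158 mm above the bench) stands 165 mm away along own +y; the arm (36 mm wide) runs from it to the rod, its top 158 mm above the bench; the collar around the rod is 44 mm across with its top 166 mm above the bench.
- slide (a joint): How far the measuring rod has been lowered through the collar (m): 0 at the top, at most 0.095. It stays where it is left by friction: about 3 N to push it down, about 7 N to pull it up.
- lock (a joint): Angle (rad) of the twist lock on the rod's top: near 0 is open (starts at 0 to 0.2), 1.05 is fully locked, against a stop; it grows clockwise seen from above. It needs about 0.1 N m and stays where it is left.
- head_grip (a point): Centre of the black grip bar on top of the rod, 296 mm above the bench when the slide is at 0; moves down with the slide. The bar is 62 mm long along this point's own x axis, 16 mm wide along its y and 26 mm high (13 mm above and below the point), z up; take it across its width from above. Turning it works the lock; it stays over the rod's axis.
- foot: The spring-loaded round foot (14 mm across) at the lower end of the steel measuring rod (10 mm thick, dark rings every 10 mm). Origin at the underside of the foot, 184 mm below the grip bar's centre when not pressed; z up. The foot gives 3 mm, 2.5 N per mm, before it is solid.
- pot: White glazed pot with a lattice pattern, loose on the base plate, 0.9 kg, 118 mm high, 160 mm across the rim and about 108 mm at the waist, mouth under the rod. Origin at the centre of its underside, z up. Its inside bottom is flat, wide enough for any place the rod can reach, and 22 to 54 mm above its underside: that differs from pot to pot and is not measured.
- cup_a: Bystander: white cup with green drips, 74 mm across, 82 mm high. Origin under its centre.
- cup_b: Bystander: white cup with grey-blue drips, 74 mm across, 82 mm high. Origin under its centre.
- planter: Bystander: small square green pot, 70 x 70 x 62 mm. Origin under its centre.
- ring: Bystander: steel setting ring lying on the base plate, 44 mm across, 14 mm high. Origin under its centre.
- rib: Bystander: flat wooden potter's rib, 130 x 28 x 6 mm. Origin under its centre.
- lid: Bystander: dark teal jar lid with a knob, 88 mm across, 34 mm high. Origin under its centre.
- brush: Bystander: brush lying on the bench.
- jar: Bystander: amber glass jar, 60 mm across, 85 mm high. Origin under its centre.
There are look-alikes about, which are no part of the job. What is shaped like the pot but green, purple or turquoise is not meant.

How it is judged:
By the outcome, as a careful person would: the job done as asked, in the order asked, and still so for the second after the job is handed in, with the robot touching nothing.
It also fails if it takes over 43 s, if anything falls off the work surface, if the arm or the gripper's body presses on something with over 40 N, if the wrist force passes 120 N, or if a joint passes its speed limit or range.

## Working session

There is one attempt and no reset: what is moved stays moved. The work goes in short steps, Python scripts to look and compute and a tool call to move; the robot and the scene stay as the last step left them, time stands still between calls to the robot, and variables do not carry over. Pictures are saved under pics/ and viewed, and the job is handed in when it is done.

Besides the shell and the picture viewer there is one more tool, called after ">>>" as a command line: name --pt "numbers of a row" for each row, then --argument value for the rest. jog_arm: Moves the arm, as the interface text tells. Its arguments: {"type":"object","properties":{"rows":{"type":"array","items":{"type":"array","items":{"type":"number"}}},"fingers":{"type":"number"},"newtons":{"type":"number"}},"required":["rows"]}

```bash
mkdir -p pics; cat > h.py <<'E'
import numpy as np, cv2
from bench import observe, read_camera, finish_job
def grab(n,f):
    r=read_camera(n); cv2.imwrite(f,cv2.cvtColor(r['color'],cv2.COLOR_RGB2BGR))
    np.savez(f.replace('.png','.npz'),**{k:r[k] for k in r}); return r
def ray(r,u,v):
    f=210/np.tan(np.radians(float(r['fovy']))/2); M=np.array(r['cam_to_world'])
    d=M[:3,:3]@np.array([(u-float(r['cx']))/f,(v-float(r['cy']))/f,1]); return M[:3,3],d
def onz(r,u,v,z):
    o,d=ray(r,u,v); return o+d*(z-o[2])/d[2]
def proj(r,p):
    f=210/np.tan(np.radians(float(r['fovy']))/2); M=np.array(r['cam_to_world'])
    q=M[:3,:3].T@(np.array(p)-M[:3,3]); return f*q[0]/q[2]+float(r['cx']),f*q[1]/q[2]+float(r['cy'])
E
python3 - <<'E'
from h import *
s=observe(); print(s)
for n in('scene','top'):
    r=grab(n,f'pics/{n}0.png'); print(n,r['fovy'],r['cx'],r['cy'],np.round(r['cam_to_world'],3))
E
```

```text
{'time': 0.0, 'joints': array([ 8.89603394e-01,  3.13440254e-01,  1.49847243e+00, -2.42072472e-05,
        1.33101966e+00, -2.23426349e-01]), 'qd': array([ 0.00046916,  0.00016064,  0.001039  ,  0.00046677, -0.00098978,
       -0.00035721]), 'effort': array([ 4.53948242e-04, -4.12283242e+01, -2.59739792e+01, -1.99386650e-04,
        4.18472802e-03,  2.43898836e-05]), 'position': array([0.23187158, 0.47071218, 0.23072677]), 'eef_rot': array([-7.12659214e-01, -3.05911294e+00,  1.90855943e-03]), 'wrist_force': array([ 0.23508985, -0.50020488, -0.5106873 ]), 'torque': array([-0.00060542, -0.0519191 , -0.01245443]), 'gripper_width': 0.9954792165426315}
scene 52.979983261191975 279.35091562909275 206.51834311001443 [[-0.841  0.449 -0.301  0.797]
 [ 0.54   0.712 -0.448  0.493]
 [ 0.013 -0.54  -0.842  1.11 ]
 [ 0.     0.     0.     1.   ]]
top 45.78281885087078 284.1354326763091 207.32264613059866 [[ 0.062 -0.975  0.215  0.146]
 [-0.998 -0.06   0.016 -0.015]
 [-0.003 -0.216 -0.976  1.637]
 [ 0.     0.     0.     1.   ]]
```

View pics/scene0.png

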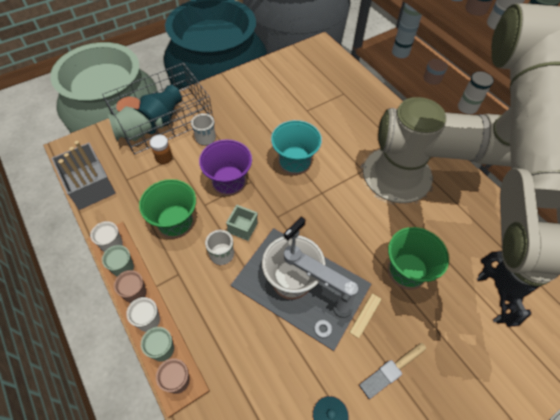

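View pics/top0.png

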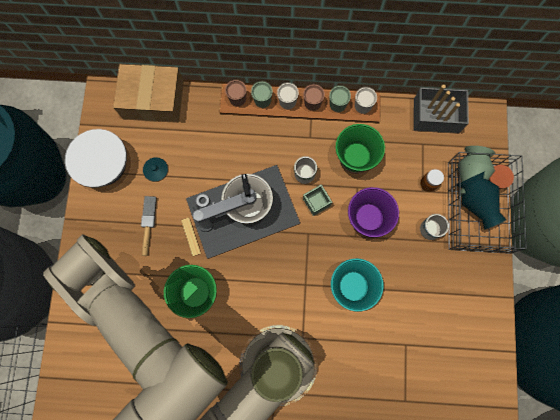

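The white pot under the gauge is at scene (293,265) and top (247,198). The look-alikes are green at scene (168,210) and (417,260), purple (227,168) and turquoise (296,148). Only the white one stands on the base plate under the rod. The grip bar is at scene (294,228) and top (247,186). I'll confirm this in enlarged crops.

```bash
python3 - <<'E'
import cv2,numpy as np
a=cv2.imread('pics/scene0.png')[200:350,220:400]; b=cv2.imread('pics/top0.png')[155:265,180:312]
a=cv2.resize(a,(480,400),interpolation=cv2.INTER_CUBIC); b=cv2.resize(b,(480,400),interpolation=cv2.INTER_CUBIC)
cv2.imwrite('pics/cropA.png',a);cv2.imwrite('pics/cropB.png',b)
E
```

```text
(no output)
```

View pics/cropA.png

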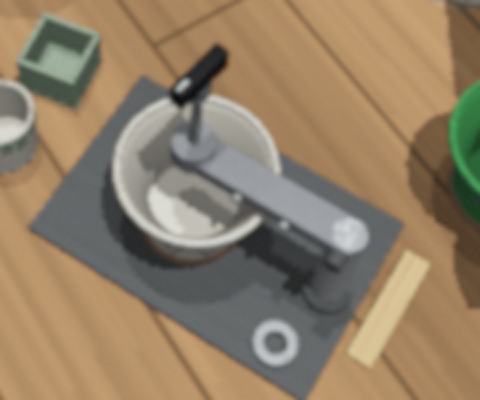

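View pics/cropB.png

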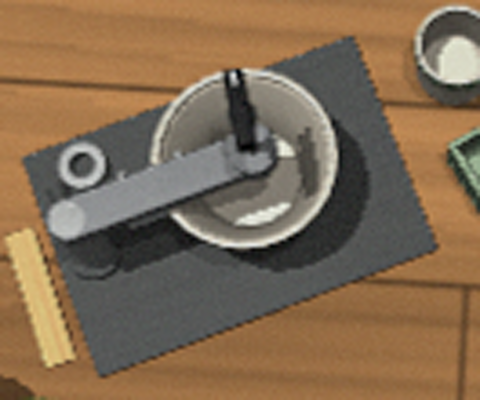

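```bash
python3 - <<'E'
from h import *
R={}
for n,(x0,y0,x1,y1) in {'scene':(280,212,310,242),'top':(236,170,258,200)}.items():
    im=cv2.imread(f'pics/{n}0.png'); g=im.max(2)
    m=np.zeros(g.shape,np.uint8); m[y0:y1,x0:x1]=(g[y0:y1,x0:x1]<52)
    k,l,st,c=cv2.connectedComponentsWithStats(m); i=1+st[1:,4].argmax()
    pts=np.argwhere(l==i)[:,::-1].astype(np.float32)
    print(n,st[i],c[i],cv2.minAreaRect(pts)); 
    r=np.load(f'pics/{n}0.npz'); R[n]=(r,c[i],cv2.boxPoints(cv2.minAreaRect(pts)))
    print(onz(r,*c[i],.296), np.round([onz(r,*p,.296)[:2] for p in R[n][2]],3))
# triangulate
(o1,d1),(o2,d2)=[ray(R[n][0],*R[n][1]) for n in R]
A=np.c_[d1,-d2]; t=np.linalg.lstsq(A,o2-o1,rcond=None)[0]; p=o1+t[0]*d1;q=o2+t[1]*d2;print(p,q)
E
```

```text
scene [284 218  20  22 145] [295.23448276 228.24137931] ((294.6061706542969, 228.59291076660156), (7.525766849517822, 25.681678771972656), 41.18592834472656)
[0.50666381 0.12638579 0.296     ] [[0.539 0.128]
 [0.48  0.107]
 [0.477 0.125]
 [0.536 0.145]]
top [242 174   9  23 114] [245.96491228 186.36842105] ((245.892333984375, 185.13844299316406), (22.326250076293945, 6.2017364501953125), 82.87498474121094)
[0.49511151 0.11670654 0.296     ] [[0.529 0.132]
 [0.532 0.115]
 [0.469 0.102]
 [0.466 0.119]]
[0.50016937 0.11817166 0.27776375] [0.49987139 0.11850635 0.27771911]
```

```bash
python3 - <<'E'
from h import *
r1=np.load('pics/scene0.npz'); r2=np.load('pics/top0.npz')
for nm,a,b,z in[('column',(351.2,287.7),(198.7,215),.158),('collar',(293.1,255.1),(248.7,197.6),.166),('ring',(220+276*.375,200+343*.375),(180+82*.275,155+165*.275),.014+.008),
 ('rimL?',(220+195*.375,200+168*.375),(180+246*.275,155+160*.275),.126)]:
    print(nm,onz(r1,*a,z),onz(r2,*b,z))
    o1,d1=ray(r1,*a);o2,d2=ray(r2,*b)
    t=np.linalg.lstsq(np.c_[d1,-d2],o2-o1,rcond=None)[0];print('  tri',o1+t[0]*d1,o2+t[1]*d2)
for p in[(.50,.118,.296),(.50,.118,.278)]: print(proj(r1,p),proj(r2,p))
E
```

```text
column [0.43543216 0.27186235 0.158     ] [0.43265885 0.2665139  0.158     ]
  tri [0.43256722 0.27010768 0.15044733] [0.43414254 0.26797261 0.1503458 ]
collar [0.50754814 0.12861957 0.166     ] [0.49424566 0.11842718 0.166     ]
  tri [0.5004745  0.11970017 0.14289473] [0.4997395  0.12053683 0.14279677]
ring [0.51387414 0.29049811 0.022     ] [0.50941486 0.28453129 0.022     ]
  tri [0.51082817 0.28831569 0.01027637] [0.51205798 0.28671207 0.01025537]
rimL? [0.50765087 0.13179938 0.126     ] [0.49903086 0.12499046 0.126     ]
  tri [0.50305149 0.12604841 0.11033446] [0.5027018  0.12644926 0.11028997]
(np.float64(295.6185430975005), np.float64(224.10158791201707)) (np.float64(245.64012409888986), np.float64(184.64915701785736))
(np.float64(295.25889922000863), np.float64(228.09962610244546)) (np.float64(246.1394292284567), np.float64(186.30949357751226))
```

```bash
cat >> h.py <<'E'
from scipy.spatial.transform import Rotation as Ro
def down(yaw): # tool x at yaw, z down
    c,s=np.cos(yaw),np.sin(yaw); return np.array([[c,s,0],[s,-c,0],[0,0,-1.]])
def shift(target,yaw=None):
    s=observe(); R=Ro.from_rotvec(s['eef_rot']).as_matrix()
    d=R.T@(np.array(target)-s['position'])*100
    rv=Ro.from_matrix(R.T@down(yaw)).as_rotvec() if yaw is not None else 0
    print('t',round(s['time'],2),'pos',np.round(s['position'],4),'yaw',np.round(np.degrees(np.arctan2(R[1,0],R[0,0])),2),'z',np.round(R[:,2],4),'F',np.round(s['wrist_force'],2),'T',np.round(s['torque'],3),'g',round(s['gripper_width'],3)); print('cm',np.round(d,2),'rv',np.round(rv,3))
E
python3 - <<'E'
from h import *
shift((.232,.471,.41)); shift((.50,.12,.41),np.radians(196))
r=grab('wrist','pics/w0.png'); s=observe(); T=np.eye(4);T[:3,:3]=Ro.from_rotvec(s['eef_rot']).as_matrix();T[:3,3]=s['position']
print(r['fovy'],r['cx'],r['cy'],np.round(np.linalg.inv(T)@r['cam_to_world'],3))
E
```

```text
t 0.1 pos [0.2319 0.4707 0.2308] yaw 153.77 z [-8.e-04 -9.e-04 -1.e+00] F [ 0.18 -0.58 -0.42] T [-0.024  0.041  0.044] g 0.996
cm [ 1.000e-02  1.000e-02 -1.792e+01] rv 0
t 0.1 pos [0.2319 0.4707 0.2308] yaw 153.77 z [-8.e-04 -9.e-04 -1.e+00] F [ 0.18 -0.58 -0.42] T [-0.024  0.041  0.044] g 0.996
cm [-39.55 -19.63 -17.91] rv [-0.001 -0.001 -0.737]
64.31766243343405 283.5549914564572 204.3582691343564 [[-0.001 -0.952 -0.306  0.078]
 [ 1.    -0.001 -0.     0.   ]
 [-0.    -0.306  0.952 -0.143]
 [ 0.     0.     0.     1.   ]]
```

>>> jog_arm --pt "0 0 -5 0 0 0" --pt "0 0 -10 0 0 -0.15" --pt "0 0 -15 0 0 -0.3" --pt "-2 -1 -18 0 0 -0.45" --pt "-6 -3 -18 0 0 -0.6" --pt "-10.5 -5.2 -18 0 0 -0.737" --pt "-15 -7.4 -18 0 0 -0.737" --pt "-19 -9.5 -18 0 0 -0.737" --fingers 1 --newtons 60

```text
time: 0.95
position: [0.3579, 0.3047, 0.4111]
eef_rot: [0.439, -3.11, 0.0]
wrist_force: [0.5, -0.3, -0.3]
gripper_width: 1.0
```

```bash
python3 - <<'E'
from h import *
shift((.50,.12,.41),np.radians(196))
E
```

```text
t 0.95 pos [0.3579 0.3047 0.4111] yaw -163.92 z [-3.e-04 -1.e-04 -1.e+00] F [ 0.48 -0.31 -0.28] T [ 0.002 -0.031 -0.005] g 1.0
cm [ -8.54 -21.68   0.11] rv [-0.    -0.     0.001]
```

>>> jog_arm --pt "-1.7 -4.3 0 0 0 0" --pt "-3.4 -8.6 0 0 0 0" --pt "-5.1 -13 0 0 0 0" --pt "-6.8 -17.3 0 0 0 0" --pt "-8.5 -21.7 0 0 0 0" --pt "-8.5 -21.7 0 0 0 0" --pt "-8.5 -21.7 0 0 0 0" --pt "-8.5 -21.7 0 0 0 0"

```text
time: 1.75
position: [0.4983, 0.1218, 0.4115]
eef_rot: [-0.439, 3.111, 0.0]
wrist_force: [-0.5, 0.4, 0.0]
gripper_width: 1.0
```

```bash
python3 - <<'E'
from h import *
shift((.50,.12,.41),np.radians(196))
r=grab('wrist','pics/w1.png')
print(np.round(r['cam_to_world'],3), proj(r,(.5,.12,.296)),proj(r,(.5,.12,.41)))
E
```

```text
t 1.75 pos [0.4983 0.1218 0.4115] yaw -163.95 z [ 2.e-04  2.e-04 -1.e+00] F [-0.54  0.4   0.02] T [-0.073 -0.048  0.002] g 1.0
cm [-0.12 -0.22  0.15] rv [0.    0.    0.001]
[[-0.276  0.915  0.294  0.423]
 [ 0.961  0.262  0.085  0.1  ]
 [ 0.001  0.306 -0.952  0.554]
 [ 0.     0.     0.     1.   ]] (np.float64(281.00924639126794), np.float64(199.72025545965255)) (np.float64(279.4260291271891), np.float64(268.7020889863597))
```

View pics/w1.png

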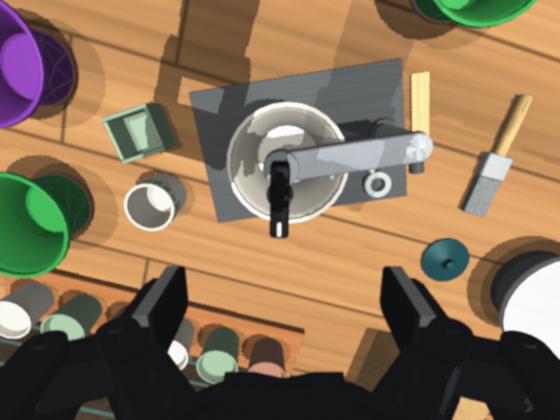

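```bash
python3 - <<'E'
import cv2
a=cv2.imread('pics/w1.png')[150:250,220:340]
cv2.imwrite('pics/w1c.png',cv2.resize(a,(720,600),interpolation=cv2.INTER_CUBIC))
E
```

```text
(no output)
```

View pics/w1c.png

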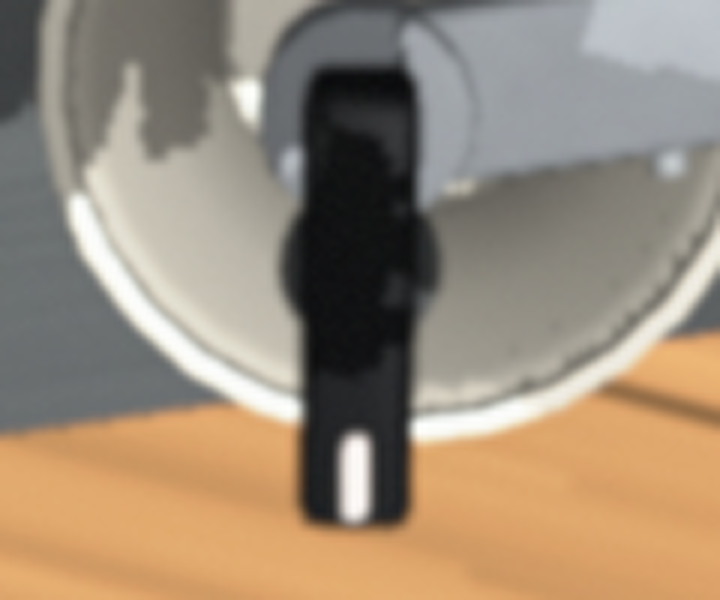

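```bash
python3 - <<'E'
from h import *
r=np.load('pics/w1.npz')
P=lambda x,y:(220+(x+.5)/6-.5,150+(y+.5)/6-.5)
for z in(.309,.30,.29,.28,.27,.26):
    a=onz(r,*P(362,97),z); b=onz(r,*P(356,523),z); c=onz(r,*P(303,500),z);d=onz(r,*P(411,500),z)
    print(z,'len',np.linalg.norm(a-b),'wid',np.linalg.norm(c-d),'ctr',np.round((a+b)[:2]/2,4),'yaw',np.degrees(np.arctan2(*(b-a)[1::-1])))
for z in (.166,.15): 
    e=onz(r,*P(262,110),z);f=onz(r,*P(478,110),z);print('collar',np.linalg.norm(e-f),(e+f)/2)
print('column', onz(r,424,148,.158))
# plate corners on z=.008, rim
im=cv2.imread('pics/w1.png')
for p in((190,93),(401,59),(407,195),(218,221)): print(onz(r,*p,.008))
E
```

```text
0.309 len 0.057298178805680555 wid 0.01428602135706588 ctr [0.4986 0.1184] yaw 15.021039395706275
0.3 len 0.05939941532245824 wid 0.014809917759720017 ctr [0.5014 0.1191] yaw 15.021039395706264
0.29 len 0.06173412256332225 wid 0.015392024873780217 ctr [0.5044 0.1198] yaw 15.021039395706252
0.28 len 0.06406882980418627 wid 0.01597413198784041 ctr [0.5075 0.1206] yaw 15.021039395706255
0.27 len 0.06640353704505018 wid 0.016556239101900586 ctr [0.5106 0.1213] yaw 15.021039395706293
0.26 len 0.06873824428591419 wid 0.017138346215960772 ctr [0.5136 0.1221] yaw 15.02103939570628
collar 0.04248590962577572 [0.50072133 0.11959232 0.166     ]
collar 0.04423601544020966 [0.50390809 0.12039894 0.15      ]
column [0.43277215 0.27575553 0.158     ]
[ 0.45775096 -0.04085947  0.008     ]
[0.32212683 0.25548864 0.008     ]
[0.51816895 0.34628834 0.008     ]
[0.65312287 0.04713732 0.008     ]
```

```bash
python3 - <<'E'
from h import *
shift((.5,.1195,.278),np.radians(195))
E
```

```text
t 1.8 pos [0.4982 0.122  0.4116] yaw -163.92 z [ 5.e-04  2.e-04 -1.e+00] F [ 0.22 -0.27 -0.29] T [0.029 0.014 0.004] g 0.996
cm [-0.1  -0.29 13.36] rv [0.    0.    0.019]
```

>>> jog_arm --pt "-0.1 -0.3 2.5 0 0 0.02" --pt "-0.1 -0.3 5 0 0 0.02" --pt "-0.1 -0.3 7 0 0 0.02" --pt "-0.1 -0.3 8.5 0 0 0.02" --pt "-0.1 -0.3 9 0 0 0.02" --pt "-0.1 -0.3 9 0 0 0.02" --pt "-0.1 -0.3 9 0 0 0.02" --pt "-0.1 -0.3 9 0 0 0.02"

```text
time: 2.6
position: [0.5007, 0.1186, 0.3222]
eef_rot: [-0.406, 3.114, -0.0]
wrist_force: [-0.4, -0.1, 0.6]
gripper_width: 1.0
```

```bash
python3 - <<'E'
from h import *
shift((.5,.1195,.278),np.radians(195))
r=grab('wrist','pics/w2.png')
print(proj(r,(.5,.1195,.309)))
E
```

```text
t 2.6 pos [0.5007 0.1186 0.3222] yaw -165.13 z [ 0.0016  0.     -1.    ] F [-0.41 -0.14  0.62] T [-0.048 -0.064 -0.017] g 1.0
cm [0.05 0.11 4.42] rv [-0.     0.002 -0.002]
(np.float64(285.9779460562151), np.float64(254.74178188196112))
```

View pics/w2.png

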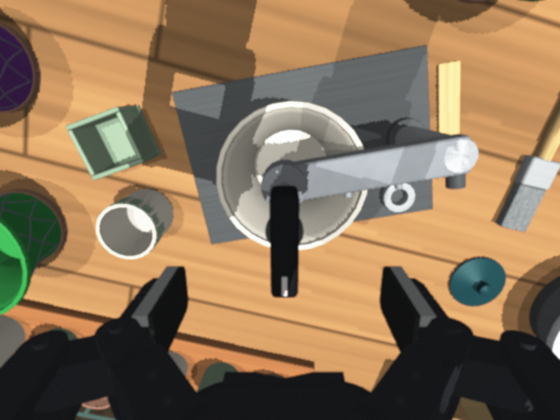

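```bash
python3 - <<'E'
from h import *
a=cv2.imread('pics/w2.png')[180:305,240:340]
cv2.imwrite('pics/w2c.png',cv2.resize(a,(480,600),interpolation=cv2.INTER_CUBIC))
E
```

```text
(no output)
```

View pics/w2c.png

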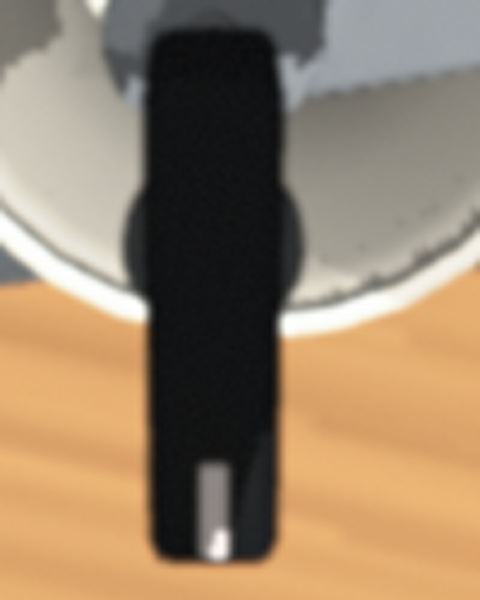

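```bash
python3 - <<'E'
from h import *
from scipy.optimize import least_squares
r1=np.load('pics/w1.npz');r2=np.load('pics/w2.npz')
P1=lambda x,y:(220+(x+.5)/6-.5,150+(y+.5)/6-.5)
P2=lambda x,y:(240+(x+.5)/4.8-.5,180+(y+.5)/4.8-.5)
obs=[(r1,P1(356,525),1),(r1,P1(362,72),-1),(r2,P2(215,562),1),(r2,P2(215,28),-1)]
def f(p,o=obs):
    e=[];u=np.array([np.cos(p[3]),np.sin(p[3]),0])
    for r,px,s in o:
        q=np.array(p[:3])+s*.031*u+[0,0,s*.013]; e+=list(np.array(proj(r,q))-px)
    return e
for o in(obs,obs[:2],obs[2:]):
    s=least_squares(f,[.5,.12,.296,.26],args=(o,),x_scale=[.01,.01,.01,.1]);print(np.round(s.x,4),np.round(s.fun,1))
E
```

```text
[0.5055 0.1201 0.278  0.261 ] [-0.1  1.4  0.3 -0.4  0.  -0.5 -0.2 -0.2]
[0.5071 0.1204 0.2712 0.266 ] [0. 0. 0. 0.]
[0.5055 0.1202 0.2786 0.2585] [-0.  0.  0.  0.]
```

```bash
python3 - <<'E'
from h import *
r1=np.load('pics/w1.npz');r2=np.load('pics/w2.npz')
a=[]
for n,(x,y) in{'w1':(360,95),'w2':(390,100)}.items():
    im=cv2.imread(f'pics/{n}.png')[y:y+110,x:x+130]; a.append(cv2.resize(im,(390,330),interpolation=cv2.INTER_CUBIC))
cv2.imwrite('pics/colm.png',np.hstack(a))
def tri(a,b):
    o1,d1=ray(r1,*a);o2,d2=ray(r2,*b)
    t=np.linalg.lstsq(np.c_[d1,-d2],o2-o1,rcond=None)[0];print('  tri',o1+t[0]*d1,o2+t[1]*d2)
tri((424,148),(460.5,153.5)); tri((377.5,184.5),(399.5,197.5)) # column, ring
for p in((173,93),(425,46),(432,208),(212,244)): print(onz(r2,*p,.008))
E
```

```text
tri [0.4342741  0.3037963  0.09474975] [0.43318836 0.30377612 0.09471502]
  tri [0.50980556 0.28103126 0.03750367] [0.50976214 0.28104854 0.03750246]
[ 0.45779074 -0.0414379   0.008     ]
[0.32219484 0.25357999 0.008     ]
[0.51846028 0.34466895 0.008     ]
[0.65553411 0.04867341 0.008     ]
```

View pics/colm.png

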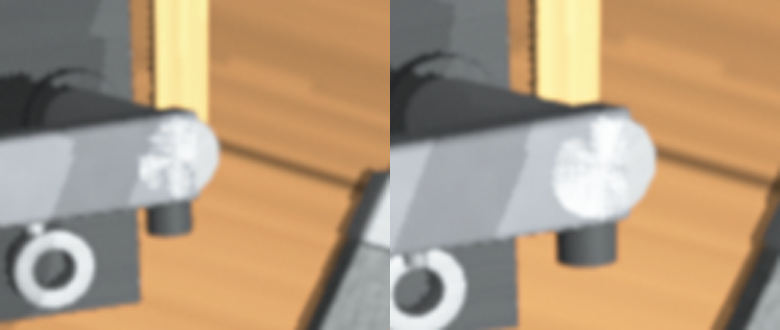

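```bash
python3 - <<'E'
from h import *
shift((.502,.1195,.264),np.radians(195))
E
```

```text
t 2.65 pos [0.5007 0.1185 0.322 ] yaw -165.14 z [ 0.0013  0.     -1.    ] F [-0.45  0.55  0.46] T [-0.079 -0.037  0.03 ] g 0.999
cm [-0.15  0.06  5.8 ] rv [-0.     0.001 -0.002]
```

>>> jog_arm --pt "-0.15 0.06 1 0 0 0" --pt "-0.15 0.06 2 0 0 0" --pt "-0.15 0.06 3 0 0 0" --pt "-0.15 0.06 4 0 0 0" --pt "-0.15 0.06 5 0 0 0" --pt "-0.15 0.06 5.8 0 0 0" --pt "-0.15 0.06 5.8 0 0 0" --pt "-0.15 0.06 5.8 0 0 0"

```text
time: 3.45
position: [0.5019, 0.1194, 0.2634]
eef_rot: [-0.406, 3.115, 0.0]
wrist_force: [-0.1, 0.5, -0.3]
gripper_width: 0.997
```

```bash
python3 - <<'E'
from h import *
shift((.502,.1195,.264),np.radians(195))
r=grab('wrist','pics/w3.png')
E
```

```text
t 3.45 pos [0.5019 0.1194 0.2634] yaw -165.15 z [ 2.e-04  0.e+00 -1.e+00] F [-0.14  0.48 -0.27] T [ 0.011 -0.012  0.008] g 0.997
cm [-0.01  0.01 -0.06] rv [-0.     0.    -0.003]
```

View pics/w3.png

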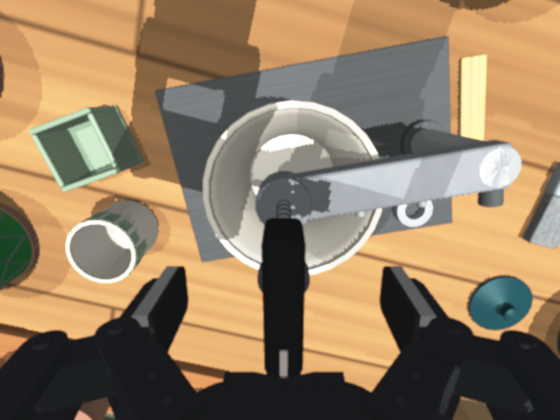

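```bash
python3 - <<'E'
from h import *
from scipy.optimize import least_squares
a=cv2.imread('pics/w3.png')[205:390,225:345]
cv2.imwrite('pics/w3c.png',cv2.resize(a,(389,600),interpolation=cv2.INTER_CUBIC))
r=np.load('pics/w3.npz')
def f(p):
    e=[];u=np.array([np.cos(p[3]),np.sin(p[3]),0])
    for px,s in(((283,377),1),((284,219),-1)):
        e+=list(np.array(proj(r,np.array(p[:3])+s*.031*u+[0,0,s*.013]))-px)
    return e
s=least_squares(f,[.5,.12,.296,.26],x_scale=[.01,.01,.01,.1]);print(np.round(s.x,4))
for z in(.296,.281): print(proj(r,(.502,.1195,z)))
E
```

```text
[0.5063 0.1203 0.2806 0.2513]
(np.float64(284.38482157281186), np.float64(309.38312307049125))
(np.float64(284.2917818680714), np.float64(288.206506011458))
```

View pics/w3c.png

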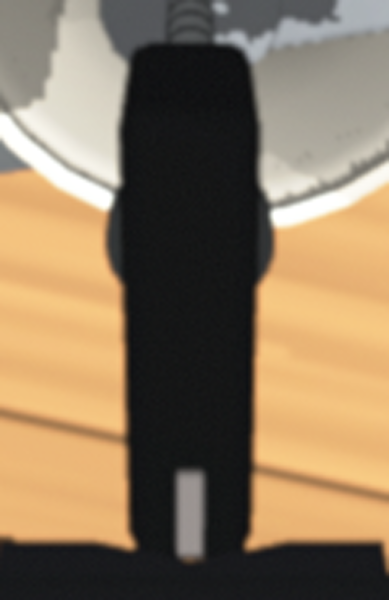

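```bash
python3 - <<'E'
from h import *
r=np.load('pics/w3.npz')
u=np.array([np.cos(.262),np.sin(.262),0])
for z0 in(.270,.275,.281,.286,.291,.296):
  for c in (.502,.506):
    p=np.array([c,.1195,z0]); 
    print(z0,c,[round(proj(r,p+q)[1],0) for q in(-.031*u-[0,0,.013],-.031*u+[0,0,.013],.031*u+[0,0,.013])], 'width near top', round(.016*334/(np.linalg.inv(r['cam_to_world'])@np.r_[p-.031*u+[0,0,.013],1])[2],1))
E
```

```text
0.27 0.502 [np.float64(202.0), np.float64(222.0), np.float64(351.0)] width near top 40.5
0.27 0.506 [np.float64(210.0), np.float64(231.0), np.float64(358.0)] width near top 40.2
0.275 0.502 [np.float64(206.0), np.float64(227.0), np.float64(359.0)] width near top 42.0
0.275 0.506 [np.float64(214.0), np.float64(236.0), np.float64(366.0)] width near top 41.7
0.281 0.502 [np.float64(210.0), np.float64(233.0), np.float64(370.0)] width near top 44.0
0.281 0.506 [np.float64(218.0), np.float64(243.0), np.float64(377.0)] width near top 43.6
0.286 0.502 [np.float64(214.0), np.float64(239.0), np.float64(379.0)] width near top 45.8
0.286 0.506 [np.float64(222.0), np.float64(249.0), np.float64(387.0)] width near top 45.4
0.291 0.502 [np.float64(218.0), np.float64(245.0), np.float64(389.0)] width near top 47.8
0.291 0.506 [np.float64(227.0), np.float64(255.0), np.float64(397.0)] width near top 47.3
0.296 0.502 [np.float64(222.0), np.float64(251.0), np.float64(400.0)] width near top 49.9
0.296 0.506 [np.float64(231.0), np.float64(262.0), np.float64(408.0)] width near top 49.3
```

>>> jog_arm --pt "-0.25 0 0.05 0 0 0" --pt "-0.25 0 0.05 0 0 0" --pt "-0.25 0 0.05 0 0 0" --pt "-0.25 0 0.05 0 0 0" --pt "-0.25 0 0.05 0 0 0" --pt "-0.25 0 0.05 0 0 0" --pt "-0.25 0 0.05 0 0 0" --pt "-0.25 0 0.05 0 0 0" --fingers 0 --newtons 50

```text
time: 4.3
position: [0.5043, 0.1199, 0.263]
eef_rot: [-0.406, 3.115, -0.0]
wrist_force: [-0.5, -0.7, 2.3]
gripper_width: 0.243
```

```bash
python3 - <<'E'
from h import *
shift((.5045,.120,.263),np.radians(195))
r=grab('wrist','pics/w4.png'); shift((.5045,.120,.263),np.radians(195)); grab('scene','pics/s4.png')
shift((.5045,.120,.263),np.radians(195))
E
```

```text
t 4.3 pos [0.5043 0.1199 0.263 ] yaw -165.15 z [ 4.e-04 -3.e-04 -1.e+00] F [-0.53 -0.66  2.29] T [-0.274  0.015  0.029] g 0.243
cm [-0.02  0.01 -0.  ] rv [-0.     0.    -0.003]
t 4.35 pos [0.5043 0.1199 0.2629] yaw -165.15 z [ 3.e-04 -3.e-04 -1.e+00] F [ 0.03 -1.5   2.08] T [-0.309 -0.021  0.018] g 0.247
cm [-0.02  0.   -0.01] rv [-0.     0.    -0.003]
t 4.4 pos [0.5043 0.1199 0.2629] yaw -165.15 z [ 4.e-04 -3.e-04 -1.e+00] F [ 0.19 -1.05  1.64] T [-0.41   0.007 -0.001] g 0.242
cm [-0.02  0.   -0.01] rv [-0.     0.    -0.003]
```

View pics/w4.png

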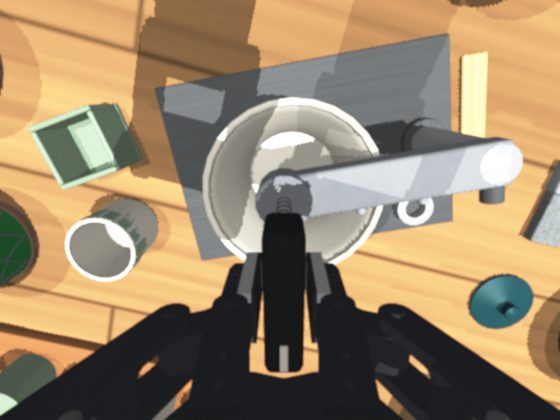

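View pics/s4.png

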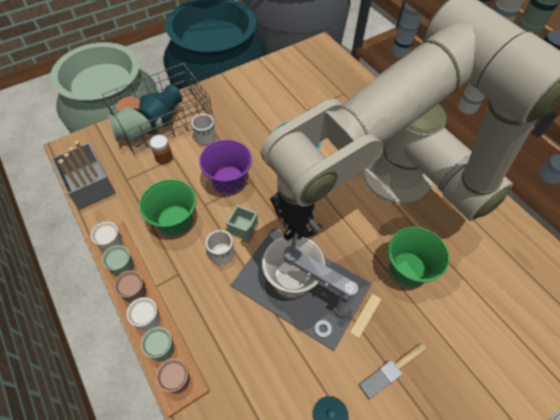

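Gripped: the pads are on both sides of the bar at rows 250–340, columns 262 and 305, and the side forces are small. I'll lower quickly over the part that's free, then feel for the bottom in small steps.

>>> jog_arm --pt "0 0 0.3 0 0 0" --pt "0 0 0.7 0 0 0" --pt "0 0 1.1 0 0 0" --pt "0 0 1.5 0 0 0" --pt "0 0 1.8 0 0 0" --pt "0 0 2.0 0 0 0" --pt "0 0 2.0 0 0 0" --pt "0 0 2.0 0 0 0"

```text
time: 5.2
position: [0.5042, 0.1199, 0.2423]
eef_rot: [0.406, -3.115, 0.0]
wrist_force: [3.1, -3.3, -2.8]
gripper_width: 0.243
```

```bash
python3 - <<'E'
from h import *
shift((.5045,.120,.263),np.radians(195)); r=grab('wrist','pics/w5.png'); shift((.5045,.120,.263),np.radians(195))
E
```

```text
t 5.2 pos [0.5042 0.1199 0.2423] yaw -165.15 z [-6.e-04 -1.e-04 -1.e+00] F [ 3.09 -3.28 -2.75] T [-0.532 -0.359  0.131] g 0.243
cm [-0.03 -0.   -2.07] rv [ 0.    -0.001 -0.003]
t 5.25 pos [0.5042 0.12   0.2423] yaw -165.15 z [-6.e-04 -1.e-04 -1.e+00] F [ 2.06 -4.02 -2.3 ] T [-0.524 -0.413  0.049] g 0.243
cm [-0.03 -0.   -2.07] rv [ 0.    -0.001 -0.003]
```

View pics/w5.png

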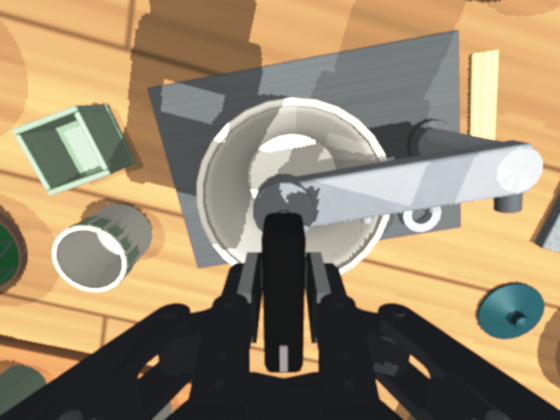

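>>> jog_arm --pt "0 -0.05 0.1 0 0 0" --pt "0 -0.05 0.2 0 0 0" --pt "0 -0.05 0.3 0 0 0" --pt "0 -0.05 0.4 0 0 0" --pt "0 -0.05 0.5 0 0 0" --pt "0 -0.05 0.6 0 0 0" --pt "0 -0.05 0.7 0 0 0" --pt "0 -0.05 0.8 0 0 0"

```text
time: 6.05
position: [0.5043, 0.1197, 0.2347]
eef_rot: [-0.406, 3.115, 0.001]
wrist_force: [0.1, 1.8, 2.4]
gripper_width: 0.243
```

```bash
python3 - <<'E'
from h import *
shift((.5045,.120,.263),np.radians(195))
E
```

```text
t 6.05 pos [0.5043 0.1197 0.2347] yaw -165.14 z [-0.e+00  4.e-04 -1.e+00] F [0.07 1.79 2.42] T [0.338 0.088 0.032] g 0.243
cm [-0.02  0.02 -2.83] rv [ 0.     0.    -0.003]
```

>>> jog_arm --pt "0 0.02 0.04 0 0 0" --pt "0 0.02 0.08 0 0 0" --pt "0 0.02 0.12 0 0 0" --pt "0 0.02 0.16 0 0 0" --pt "0 0.02 0.2 0 0 0" --pt "0 0.02 0.24 0 0 0" --pt "0 0.02 0.27 0 0 0" --pt "0 0.02 0.3 0 0 0"

```text
time: 6.85
position: [0.5043, 0.1198, 0.2318]
eef_rot: [-0.406, 3.115, 0.0]
wrist_force: [-0.1, 2.5, 4.0]
gripper_width: 0.242
```

>>> jog_arm --pt "0 0 0.03 0 0 0" --pt "0 0 0.06 0 0 0" --pt "0 0 0.09 0 0 0" --pt "0 0 0.12 0 0 0" --pt "0 0 0.14 0 0 0" --pt "0 0 0.16 0 0 0" --pt "0 0 0.18 0 0 0" --pt "0 0 0.2 0 0 0"

```text
time: 7.65
position: [0.5043, 0.1197, 0.2298]
eef_rot: [-0.406, 3.115, 0.0]
wrist_force: [-0.6, 2.1, 4.5]
gripper_width: 0.247
```

>>> jog_arm --pt "0 0 0.03 0 0 0" --pt "0 0 0.05 0 0 0" --pt "0 0 0.08 0 0 0" --pt "0 0 0.1 0 0 0" --pt "0 0 0.13 0 0 0" --pt "0 0 0.15 0 0 0" --pt "0 0 0.18 0 0 0" --pt "0 0 0.2 0 0 0"

```text
time: 8.45
position: [0.5043, 0.1198, 0.2278]
eef_rot: [-0.406, 3.115, 0.0]
wrist_force: [-0.6, 1.3, 3.2]
gripper_width: 0.242
```

>>> jog_arm --pt "0 0 0.03 0 0 0" --pt "0 0 0.05 0 0 0" --pt "0 0 0.08 0 0 0" --pt "0 0 0.1 0 0 0" --pt "0 0 0.13 0 0 0" --pt "0 0 0.15 0 0 0" --pt "0 0 0.18 0 0 0" --pt "0 0 0.2 0 0 0"

```text
time: 9.25
position: [0.5043, 0.1197, 0.2258]
eef_rot: [-0.406, 3.115, -0.0]
wrist_force: [0.2, 2.4, 3.0]
gripper_width: 0.244
```

>>> jog_arm --pt "0 0 0.03 0 0 0" --pt "0 0 0.05 0 0 0" --pt "0 0 0.08 0 0 0" --pt "0 0 0.1 0 0 0" --pt "0 0 0.13 0 0 0" --pt "0 0 0.15 0 0 0" --pt "0 0 0.18 0 0 0" --pt "0 0 0.2 0 0 0"

```text
time: 10.05
position: [0.5043, 0.1198, 0.2238]
eef_rot: [0.406, -3.115, 0.0]
wrist_force: [-0.4, 2.1, 2.9]
gripper_width: 0.236
```

>>> jog_arm --pt "0 0 0.03 0 0 0" --pt "0 0 0.05 0 0 0" --pt "0 0 0.08 0 0 0" --pt "0 0 0.1 0 0 0" --pt "0 0 0.13 0 0 0" --pt "0 0 0.15 0 0 0" --pt "0 0 0.18 0 0 0" --pt "0 0 0.2 0 0 0"

```text
time: 10.85
position: [0.5043, 0.1197, 0.2218]
eef_rot: [0.406, -3.115, 0.0]
wrist_force: [-0.8, 3.0, 3.6]
gripper_width: 0.241
```

>>> jog_arm --pt "0 0 0.03 0 0 0" --pt "0 0 0.05 0 0 0" --pt "0 0 0.08 0 0 0" --pt "0 0 0.1 0 0 0" --pt "0 0 0.13 0 0 0" --pt "0 0 0.15 0 0 0" --pt "0 0 0.18 0 0 0" --pt "0 0 0.2 0 0 0"

```text
time: 11.65
position: [0.5043, 0.1197, 0.2198]
eef_rot: [-0.406, 3.115, -0.0]
wrist_force: [-0.3, 1.2, 3.6]
gripper_width: 0.244
```

>>> jog_arm --pt "0 0 0.03 0 0 0" --pt "0 0 0.05 0 0 0" --pt "0 0 0.08 0 0 0" --pt "0 0 0.1 0 0 0" --pt "0 0 0.13 0 0 0" --pt "0 0 0.15 0 0 0" --pt "0 0 0.18 0 0 0" --pt "0 0 0.2 0 0 0"

```text
time: 12.45
position: [0.5043, 0.1197, 0.2178]
eef_rot: [0.406, -3.115, -0.0]
wrist_force: [-0.3, 1.9, 3.9]
gripper_width: 0.245
```

>>> jog_arm --pt "0 0 0.03 0 0 0" --pt "0 0 0.05 0 0 0" --pt "0 0 0.08 0 0 0" --pt "0 0 0.1 0 0 0" --pt "0 0 0.13 0 0 0" --pt "0 0 0.15 0 0 0" --pt "0 0 0.18 0 0 0" --pt "0 0 0.2 0 0 0"

```text
time: 13.25
position: [0.5043, 0.1197, 0.2158]
eef_rot: [-0.406, 3.115, -0.0]
wrist_force: [-0.5, 1.8, 3.9]
gripper_width: 0.239
```

>>> jog_arm --pt "0 0 0.03 0 0 0" --pt "0 0 0.05 0 0 0" --pt "0 0 0.08 0 0 0" --pt "0 0 0.1 0 0 0" --pt "0 0 0.13 0 0 0" --pt "0 0 0.15 0 0 0" --pt "0 0 0.18 0 0 0" --pt "0 0 0.2 0 0 0"

```text
time: 14.05
position: [0.5043, 0.1197, 0.2138]
eef_rot: [0.406, -3.115, -0.0]
wrist_force: [0.6, 2.6, 3.2]
gripper_width: 0.244
```

>>> jog_arm --pt "0 0 0.03 0 0 0" --pt "0 0 0.05 0 0 0" --pt "0 0 0.08 0 0 0" --pt "0 0 0.1 0 0 0" --pt "0 0 0.13 0 0 0" --pt "0 0 0.15 0 0 0" --pt "0 0 0.18 0 0 0" --pt "0 0 0.2 0 0 0"

```text
time: 14.85
position: [0.5043, 0.1197, 0.2118]
eef_rot: [-0.406, 3.115, 0.0]
wrist_force: [0.3, 1.9, 3.3]
gripper_width: 0.245
```

>>> jog_arm --pt "0 0 0.03 0 0 0" --pt "0 0 0.05 0 0 0" --pt "0 0 0.08 0 0 0" --pt "0 0 0.1 0 0 0" --pt "0 0 0.13 0 0 0" --pt "0 0 0.15 0 0 0" --pt "0 0 0.18 0 0 0" --pt "0 0 0.2 0 0 0"

```text
time: 15.65
position: [0.5043, 0.1197, 0.2098]
eef_rot: [0.406, -3.115, -0.0]
wrist_force: [0.2, 2.2, 3.1]
gripper_width: 0.244
```

>>> jog_arm --pt "0 0 0.03 0 0 0" --pt "0 0 0.05 0 0 0" --pt "0 0 0.08 0 0 0" --pt "0 0 0.1 0 0 0" --pt "0 0 0.13 0 0 0" --pt "0 0 0.15 0 0 0" --pt "0 0 0.18 0 0 0" --pt "0 0 0.2 0 0 0"

```text
time: 16.45
position: [0.5043, 0.1197, 0.2078]
eef_rot: [0.406, -3.115, 0.0]
wrist_force: [0.3, 2.2, 3.0]
gripper_width: 0.244
```

>>> jog_arm --pt "0 0 0.03 0 0 0" --pt "0 0 0.05 0 0 0" --pt "0 0 0.08 0 0 0" --pt "0 0 0.1 0 0 0" --pt "0 0 0.13 0 0 0" --pt "0 0 0.15 0 0 0" --pt "0 0 0.18 0 0 0" --pt "0 0 0.2 0 0 0"

```text
time: 17.25
position: [0.5043, 0.1197, 0.2058]
eef_rot: [0.406, -3.115, 0.0]
wrist_force: [0.1, 2.1, 3.9]
gripper_width: 0.243
```

>>> jog_arm --pt "0 0 0.03 0 0 0" --pt "0 0 0.05 0 0 0" --pt "0 0 0.08 0 0 0" --pt "0 0 0.1 0 0 0" --pt "0 0 0.13 0 0 0" --pt "0 0 0.15 0 0 0" --pt "0 0 0.17 0 0 0" --pt "0 0 0.18 0 0 0"

```text
time: 18.05
position: [0.5043, 0.1197, 0.204]
eef_rot: [0.406, -3.115, -0.0]
wrist_force: [-0.1, 2.5, 2.9]
gripper_width: 0.243
```

>>> jog_arm --pt "0 0 0.03 0 0 0" --pt "0 0 0.05 0 0 0" --pt "0 0 0.08 0 0 0" --pt "0 0 0.1 0 0 0" --pt "0 0 0.13 0 0 0" --pt "0 0 0.15 0 0 0" --pt "0 0 0.18 0 0 0" --pt "0 0 0.2 0 0 0"

```text
time: 18.85
position: [0.5043, 0.1197, 0.2021]
eef_rot: [-0.406, 3.115, -0.0]
wrist_force: [0.1, 1.3, 3.9]
gripper_width: 0.242
```

>>> jog_arm --pt "0 0 0.03 0 0 0" --pt "0 0 0.05 0 0 0" --pt "0 0 0.08 0 0 0" --pt "0 0 0.1 0 0 0" --pt "0 0 0.13 0 0 0" --pt "0 0 0.15 0 0 0" --pt "0 0 0.17 0 0 0" --pt "0 0 0.18 0 0 0"

```text
time: 19.65
position: [0.5044, 0.1197, 0.2006]
eef_rot: [-0.406, 3.115, -0.0]
wrist_force: [-2.5, 3.3, 7.1]
gripper_width: 0.242
```

Contact: Fz rose from about 3 N to 7.1 N, and the tool travelled 1.5 mm of the 1.8 mm commanded. Now I'll turn clockwise in stages, watching the side forces.

>>> jog_arm --pt "0 0 0 0 0 0.05" --pt "0 0 0 0 0 0.1" --pt "0 0 0 0 0 0.15" --pt "0 0 0 0 0 0.2" --pt "0 0 0 0 0 0.25" --pt "0 0 0 0 0 0.3" --pt "0 0 0 0 0 0.35" --pt "0 0 0 0 0 0.4"

```text
time: 20.45
position: [0.5044, 0.119, 0.2006]
eef_rot: [0.224, 3.133, -0.002]
wrist_force: [-1.5, -1.6, 7.2]
gripper_width: 0.246
```

```bash
python3 - <<'E'
from h import *
shift((.5043,.1197,.2006),np.radians(195))
E
```

```text
t 20.45 pos [0.5044 0.119  0.2006] yaw 171.82 z [ 5.0e-04 -1.6e-03 -1.0e+00] F [-1.48 -1.59  7.19] T [-0.337  0.258  0.076] g 0.246
cm [ 0.02  0.06 -0.  ] rv [-0.002  0.    -0.405]
```

>>> jog_arm --pt "0 0 0 0 0 0.05" --pt "0 0 0 0 0 0.1" --pt "0 0 0 0 0 0.15" --pt "0 0 0 0 0 0.2" --pt "0 0 0 0 0 0.25" --pt "0 0 0 0 0 0.3" --pt "0 0 0 0 0 0.34" --pt "0 0 0 0 0 0.38"

```text
time: 21.25
position: [0.5042, 0.1184, 0.2005]
eef_rot: [0.811, 3.035, -0.005]
wrist_force: [-4.3, -5.7, 8.9]
gripper_width: 0.246
```

```bash
python3 - <<'E'
from h import *
shift((.5043,.1197,.2006),np.radians(195))
E
```

```text
t 21.25 pos [0.5042 0.1184 0.2005] yaw 150.07 z [-3.e-04 -3.e-03 -1.e+00] F [-4.26 -5.73  8.91] T [-0.943  0.575  0.086] g 0.246
cm [ 0.06  0.11 -0.01] rv [-0.003  0.    -0.784]
```

>>> jog_arm --pt "0 -0.03 0 0 0 0.02" --pt "0 -0.06 0 0 0 0.04" --pt "0 -0.06 0 0 0 0.06" --pt "0 -0.06 0 0 0 0.08" --pt "0 -0.06 0 0 0 0.1" --pt "0 -0.06 0 0 0 0.11" --pt "0 -0.06 0 0 0 0.12" --pt "0 -0.06 0 0 0 0.13"

```text
time: 22.05
position: [0.5041, 0.1181, 0.2005]
eef_rot: [1.004, 2.976, -0.004]
wrist_force: [-2.4, -4.8, 7.0]
gripper_width: 0.24
```

```bash
python3 - <<'E'
from h import *
shift((.5043,.1197,.2006),np.radians(195))
E
```

```text
t 22.05 pos [0.5041 0.1181 0.2005] yaw 142.72 z [ 1.0e-04 -2.6e-03 -1.0e+00] F [-2.37 -4.75  7.01] T [-0.725  0.401  0.466] g 0.24
cm [ 0.08  0.14 -0.01] rv [-0.003  0.001 -0.912]
```

>>> jog_arm --pt "0 0 0 0 0 0.01" --pt "0 0 0 0 0 0.02" --pt "0 0 0 0 0 0.03" --pt "0 0 0 0 0 0.04" --pt "0 0 0 0 0 0.04" --pt "0 0 0 0 0 0.04" --pt "0 0 0 0 0 0.04" --pt "0 0 0 0 0 0.04"

```text
time: 22.85
position: [0.504, 0.118, 0.2005]
eef_rot: [1.061, 2.956, -0.004]
wrist_force: [-1.9, -5.1, 7.2]
gripper_width: 0.243
```

```bash
python3 - <<'E'
from h import *
shift((.5043,.1197,.2006),np.radians(195)); grab('wrist','pics/w6.png'); shift((.5043,.1197,.2006),np.radians(195))
E
```

```text
t 22.85 pos [0.504  0.118  0.2005] yaw 140.5 z [-1.0e-04 -2.9e-03 -1.0e+00] F [-1.91 -5.05  7.24] T [-0.796  0.353  0.754] g 0.243
cm [ 0.08  0.15 -0.01] rv [-0.003  0.001 -0.951]
t 22.9 pos [0.504  0.118  0.2005] yaw 140.5 z [-1.e-04 -3.e-03 -1.e+00] F [-2.44 -3.74  7.11] T [-0.792  0.427  0.777] g 0.245
cm [ 0.08  0.15 -0.01] rv [-0.003  0.001 -0.951]
```

View pics/w6.png

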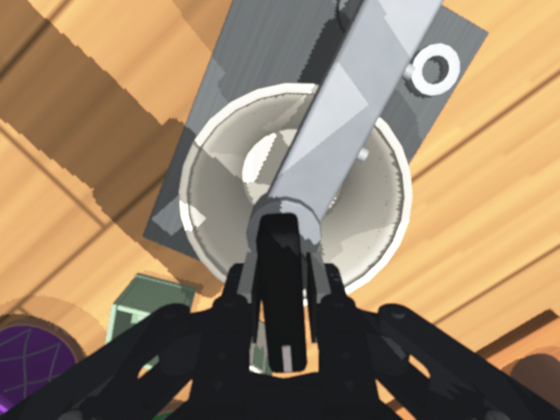

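The stop is reached: turning torque went 0.09 → 0.47 → 0.77 N m over the last 0.17 rad, and the bar (280,215)–(290,370) now lags the pads slightly. Fz stays at 7 N. I'll ease the twist and open.

>>> jog_arm --pt "0 0 0 0 0 -0.01" --pt "0 0 0 0 0 -0.02" --pt "0 0 0 0 0 -0.03" --pt "0 0 0 0 0 -0.03" --pt "0 0 0 0 0 -0.03" --pt "0 0 0 0 0 -0.03" --pt "0 0 0 0 0 -0.03" --pt "0 0 0 0 0 -0.03"

```text
time: 23.7
position: [0.504, 0.1181, 0.2006]
eef_rot: [1.018, 2.971, -0.004]
wrist_force: [-2.4, -4.5, 7.4]
gripper_width: 0.241
```

```bash
python3 - <<'E'
from h import *
shift((.5043,.1197,.2006),np.radians(195))
E
```

```text
t 23.7 pos [0.504  0.1181 0.2006] yaw 142.19 z [ 0.     -0.0026 -1.    ] F [-2.42 -4.51  7.4 ] T [-0.726  0.387  0.51 ] g 0.241
cm [ 0.08  0.14 -0.  ] rv [-0.003  0.001 -0.922]
```

>>> jog_arm --pt "0 0 0 0 0 0" --pt "0 0 0 0 0 0" --pt "0 0 0 0 0 0" --pt "0 0 0 0 0 0" --pt "0 0 0 0 0 0" --pt "0 0 0 0 0 0" --pt "0 0 0 0 0 0" --pt "0 0 0 0 0 0" --fingers 1

```text
time: 24.5
position: [0.504, 0.1192, 0.2002]
eef_rot: [-1.019, -2.972, 0.0]
wrist_force: [-0.5, -0.5, -0.6]
gripper_width: 0.999
```

```bash
python3 - <<'E'
from h import *
shift((.5043,.1197,.2006),np.radians(195)); grab('wrist','pics/w7.png')
E
```

```text
t 24.5 pos [0.504  0.1192 0.2002] yaw 142.14 z [-0. -0. -1.] F [-0.53 -0.48 -0.55] T [-0.017 -0.003 -0.007] g 0.999
cm [ 0.01  0.06 -0.04] rv [-0.    -0.    -0.923]
```

View pics/w7.png

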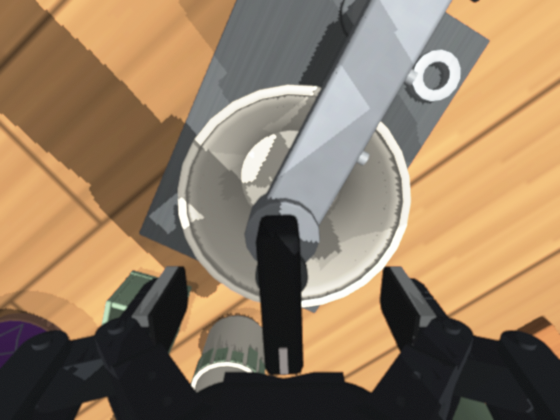

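>>> jog_arm --pt "0 0 -1 0 0 0" --pt "0 0 -2.5 0 0 0" --pt "0 0 -5 0 0 0" --pt "0 0 -8 0 0 0" --pt "0 0 -11 0 0 0" --pt "0 0 -14 0 0 0" --pt "0 0 -14 0 0 0" --pt "0 0 -14 0 0 0"

```text
time: 25.35
position: [0.504, 0.1192, 0.3407]
eef_rot: [1.019, 2.971, 0.001]
wrist_force: [-0.1, -0.0, -0.5]
gripper_width: 0.999
```

```bash
python3 - <<'E'
from h import *
shift((.5043,.1197,.2006),np.radians(195)); r=grab('wrist','pics/w8.png')
a=cv2.imread('pics/w8.png')[130:270,200:387]
cv2.imwrite('pics/w8c.png',cv2.resize(a,(748,560),interpolation=cv2.INTER_CUBIC))
grab('scene','pics/s8.png')
E
```

```text
t 25.35 pos [0.504  0.1192 0.3407] yaw 142.14 z [ 0.001  0.    -1.   ] F [-0.13 -0.05 -0.47] T [ 0.029  0.017 -0.007] g 0.999
cm [ 0.02  0.05 14.01] rv [ 0.     0.001 -0.923]
```

View pics/w8c.png

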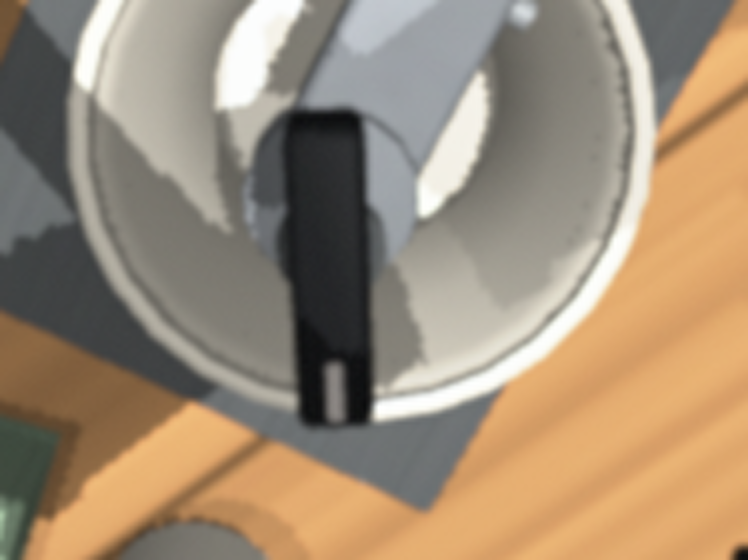

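View pics/s8.png

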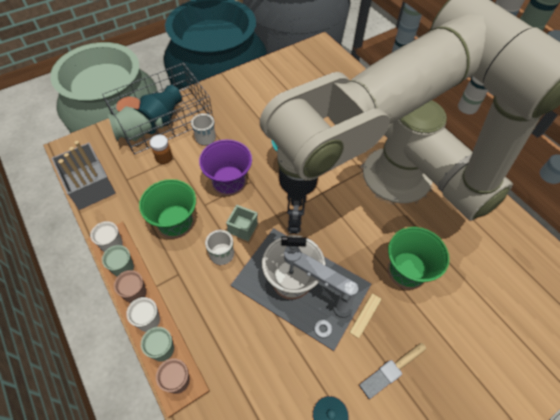

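```bash
python3 - <<'E'
from h import *
r=np.load('pics/w8.npz'); P=lambda x,y:(200+(x+.5)/4-.5,130+(y+.5)/4-.5)
a=onz(r,*P(327,135),.23);b=onz(r,*P(335.5,425),.23);print(a,b,np.linalg.norm(b-a),np.degrees(np.arctan2(*(b-a)[1::-1])))
E
```

```text
[0.47985966 0.13623627 0.23      ] [0.52840528 0.10049906 0.23      ] 0.060281219203333146 -36.35891301009865
```

The bar now lies at -36.4°. That is 51.4° clockwise from its start and 60.7° from the gauge's x axis (1.06 rad), so it is fully locked. The pot is still at scene (293,265) and the bystanders haven't moved.

```bash
python3 - <<'E'
from h import *
a=cv2.imread('pics/scene0.png');b=cv2.imread('pics/s8.png')
d=cv2.absdiff(a,b).max(2)[240:340,225:390]; print('diff frac pot/plate',(d>40).mean(), np.argwhere(d>40).min(0) if (d>40).any() else '', np.argwhere(d>40).max(0))
print(finish_job())
E
```

```text
diff frac pot/plate 0.04812121212121212 [ 0 13] [33 81]
the job is handed in; nothing more can be done
None
```

I gripped the black bar, lowered the rod until the foot rested on the pot's inside bottom, turned the bar clockwise to its stop, let go and backed away. The job is handed in at about 25.5 s. It reports no verdict, so the result below rests on my own readings.

- **Contact:** the downward push rose from about 3–4 N of slide friction to 7.1 N. That puts the foot spring at roughly 1.5 mm of its 3 mm. The force was still about 7 N just before I let go, so the foot should still be touching, though I couldn't see it directly.
- **Depth:** the inside bottom works out at about 28 mm above the pot's underside, but only to a few millimetres, because it depends on the bar height below.
- **Lock:** the torque rose from 0.09 to 0.77 N m at the stop. After release the bar lay at -36°, about 1.06 rad from open by my estimate, against 1.05 at the stop.
- **Surroundings:** wrist force read near zero after release. The before and after pictures differ only in the upper left part of the pot and plate area, where the bar, the arm and shadows moved. I saw no movement of the pot or the bystanders.
- **Disagreements:**
  - The cameras put the bar's starting height at about 0.28 m, not the 0.296 m given for slide 0. The slide may have started slightly lowered, or the lens bends the view, so I relied on the force for contact.
  - I gripped the bar slightly off its centre, which gave side forces of about 7 N during the turn; I eased them on the way.

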